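# Set the ratchet of the stand clamp to tighten and clamp the tube stand

### The job

The ratchet clamp on the table was left set to loosen. Flip its pawl lever over to the tightening side first, then work the crank to and fro until the presser plate holds the loaded tube stand firmly against the end stop; stop when the crank has become clearly stiffer, without over-tightening, and let go. Leave the bottle, the carton and the timer where they are.

Things in the scene. Friction and masses are not known exactly. Their poses are not given: they have to be found in the camera images.
- clamp: clamp bed bolted to the table: grey plate 124 x 280 x 12 mm with an aluminium gear block (76 x 76 mm, top at 38 mm). Origin on the table under the vertical ratchet axis, z up. +y runs along the plate from the ratchet to the bay with the stand (plate from y = -62 to +218 mm); the crank's grip is on the -x side, the pawl lever on the +x side. Two 8 mm posts stop the crank's swing
- axis_top (a point): point on the vertical ratchet axis, on top of the crank's hub, 70 mm above the table. Crank and toothed wheel (62 mm wide, 18 teeth, one per 0.35 rad) turn about it. The wheel moves the jaw with the presser plate 10 mm per rad, counter-clockwise = towards the stand, and stays put when not driven (friction 0.7 N m up to about 70 N of clamping force)
- handle (a joint): angle of the crank about the ratchet axis, counter-clockwise from above positive, stops at -0.65 and +0.65 rad. At 0 its grip stands straight at -x of the clamp bed and the pawl pivot straight at +x. A steel bar 28 mm wide, top at 62 mm. Stays where it is left (own friction 0.3 N m, about 3 N at the grip)
- grip_mid (a point): middle of the crank's upright black grip, a round 27 mm cylinder that spins freely, 110 mm from the ratchet axis, from 63 to 121 mm above the table (this point 95 mm). A swing clicking back takes 3 to 6 N here, one driving the wheel freely about 9 N while moving, about 3 N when held still in mid-swing; both rise by 0.9 N for every 10 N of clamping force
- pawl_lever (a joint): angle of the pawl lever about its upright pivot on the crank, counter-clockwise positive; a spring snaps it to -0.42 (loosen) or +0.42 (tighten), past the middle (0: straight away from the axis); down to 0.2 (or up to -0.2) while the pawl rides on a tooth. At + (leaning to the stand's side) counter-clockwise swings of the crank advance the presser, clockwise ones only click back; at - clockwise ones draw it back
- lever_knob (a point): point on the upright black knob (round post 14 mm thick, from 70 to 110 mm above the table, this point 100 mm) at the end of the pawl lever, 52 mm from the lever's pivot. The pivot sits on the crank 47 mm from the ratchet axis, opposite the grip. A sideways push of about 2 to 3 N flips it; the crank may give way a little meanwhile
- presser: the sliding jaw's sprung presser plate, grey, 80 mm wide, 8 mm thick, 14 to 64 mm above the table, carried in front of the jaw on two springs (together 5 N per mm, 16 mm of travel); frame parallel to the clamp's, origin not on the plate: see presser_face. A firm hold is about 45 N, that is 9 mm of spring after the stand has met the end stop
- presser_face (a point): middle of the presser plate's front face, which meets the stand, 39 mm above the table
- end_stop: aluminium end stop, an upright plate 90 x 10 x 50 mm bolted on the clamp bed at a place that varies; origin at the middle of the plate's lower edge, on the bed (12 mm above the table); its face towards the stand lies 5 mm nearer the ratchet than the origin
- stand: two-plate tube stand, 86 x 60 x 51 mm, with two capped tubes (tops about 110 mm above the table), loose on the clamp bed between presser plate and end stop; origin at the centre of its underside, its 60 mm width along the clamp's y. Starts 4 to 20 mm from the presser plate and 2 to 6 mm from the end stop
- spray_bottle: bystander: white spray bottle 60 x 60 x 190 mm, origin at the centre of its underside
- tip_carton: bystander: small carton 46 x 85 x 60 mm, origin at the centre of its underside
- timer: bystander: flat white timer 60 x 64 x 18 mm, origin at the centre of its underside
Not all that is in view belongs to the job. What is shaped like the stand but green or purple is not meant.

How it is judged:
On the way, in this order (a step that is already met when the one before it is completed fails the run):
1. the pawl lever is flipped to its tightening side (above +0.15 rad) before the presser plate touches the stand (value of joint pawl_lever above 0.15 rad and contact force between presser and stand below 1 N), for 0.2 s.
2. the presser plate presses the stand against the end stop with more than 20 N (contact force between each of presser, end_stop and stand above 20 N), for 0.2 s.
At the end, for the whole second after the job is handed in: the stand sits upright (within 0.1 rad) and at rest on the clamp bed, pressed between presser plate and end stop with more than 20 N on each; the pawl lever is still on its tightening side (above +0.15 rad) (all of step 2 and value of joint pawl_lever above 0.15 rad and angle between stand's own z axis and vertical below 0.1 rad and z of stand in the frame of clamp below 0.018 m and linear speed of stand below 0.01 m/s); the robot touches nothing.
It fails at once if the stand is over-tightened (more than 90 N) (contact force between presser and stand above 90 N).
It fails at once if the stand tips or is taken out (angle between stand's own z axis and vertical above 0.3 rad or z of stand in the frame of clamp above 0.04 m).
It fails at once if a bystander is moved more than 30 mm (distance of any of spray_bottle, tip_carton, timer from where it was at the start of the episode above 0.03 m).
It also fails if it takes over 72 s, if anything falls off the work surface, if the arm or the gripper's body presses on something with over 40 N, if the wrist force passes 120 N, or if a joint passes its speed limit or range.

### The arm

A 7-joint arm with a two-finger parallel gripper is mounted at the origin on a cart in front of the work surface, level with it; the furniture and walls round the work are solid. World frame = base frame: x ahead of the robot, y to its left, z up, the work surface at z = 0. Lengths are in m, angles in rad, forces in N, time in s.
With the tool pointing down it reaches from about 0.425 to 0.925 m from the base axis. Payload 6.8 kg.
Tool frame: the origin (TCP) lies at the very end of the fingers, on their centre line; the grasp point (between the pads) lies 19 mm behind it; z points along the fingers, y is the line along which they close (so a half turn about z gives the same grasp; the last joint's range is limited). The gripper opens to 85 mm and grips with 20 to 120 N. Pads are 22 mm wide; open, the fingers measure 114 mm over their backs; the gripper's body (76 mm by 85 mm) begins 54 mm behind the grasp point. The pads swing forward as they close: fully open they stand 13 mm farther back than shut.
Start: joints at [-1.426, 0.477, 0.022, 1.555, -0.011, 1.109, -0.083], TCP at [0.169, 0.654, 0.231] pointing down, gripper open.
Joint ranges: [-2.96, 2.96], [-0.34, 2.1], [-1.41, 1.46], [0.24, 2.44], [-1.37, 4.51], [0.17, 1.92], [-2.96, 2.96]. Speed limits (rad/s): [2.39, 2.39, 3.14, 3.14, 3.14, 3.14, 3.14].

### API

Orientations are given as a rotation vector (axis times angle).
In Python, from bench import get_obs, viewer, r gives the robot as it stands. The module is installed in compiled form; this text tells all that it offers.
- The arm moves only by the tool play_rows, never from a script. Its argument "commands" is a list that holds one entry, the list of rows, each a list of 5 numbers: the gripper's target within -1 to 1 (shut at 1, half-way at 0, fully open at -1), then the shift along the tool's x, y, z scaled (see below), then the turn about the tool's z scaled (see below). A call has 1 to 12 rows; each row is the pose to reach, as a shift and turn from the pose commanded when the call began, along the tool's axes at that moment; what a row does not reach only later rows make up. The controller multiplies each number of a shift by 0.2 m and each number of a turn by pi/2 rad. A row lasts 1/12 s, in which the tool goes at most 41.7 mm and 7.16 degrees, less where a joint would pass 70% of its speed; a pose out of reach is approached as far as the arm can. A call with a number of a shift or a turn outside -1 to 1 is refused whole. A call with a gripper value outside its range is refused whole. The fingers move at their own pace and stop on an object; "grip_force" is the grip in N (left out, the last holds). Time passes only in rows, so rows that repeat a pose let the fingers close. It gives the time, the measured TCP pose, the force, the opening and the grip force at its end, in the units of the state.
- get_obs(): the state, without advancing time (a new reading comes with each control period).
- viewer.grab_frame(name): name is "scene" or "top" or "wrist"; returns a dict with "pixels" (420x560x3 uint8, red, green, blue), "fovy" (degrees; the focal length in pixels is half the picture's height over the tangent of half this angle, whatever the lens; pixels are square), "cx", "cy" (the principal point, pixels), "world_to_cam" (4x4, takes a point from world to camera coordinates); the wrist camera has in their place "hand_eye" (4x4, takes a point from camera to tool coordinates, whose origin is the TCP and whose axes are the flange's). Camera axes: x right, y up, looking along -z (the intrinsics and any distortion apply to the point x, -y, -z); pixel columns grow to the right and rows downward; lengths in m; the calibration is good to about 2 mm. The wrist camera is an equidistant fisheye: a pixel r from the principal point sees the ray r / f radians off the axis. A picture is of the moment at which its call begins: read the wrist's pose just before it. There is no depth.
- r.hand_in(): hands the job in; it is judged then, once.
Trained networks look in a picture, given as the dict that the camera call returned (one of the last four; its "shot" number tells which), for a name from the list of things; names that differ only in an ending like _2 or _b are one class to them, and where a whole thing is asked for, a point or a joint stands for the part that bears it (a point fixed in the world has none). Each returns a list of dicts, best first, with "score" (0 to 1); they miss things now and then, are a little off and sometimes report something else, mostly with a low value. They report only what shows in the picture. A call takes as long as a camera call. They do not tell look-alikes from the thing itself.
- viewer.trace(picture, thing): "pixels" (420x560 bool, what is visible of it) and "rect" ([left, top, right, bottom] in pixels, round what is visible of it).
The state is a dict: "clock": time; "joints": joint angles; "qvel": joint speeds; "tau": joint torques, N m; "tcp_pos": TCP position; "orientation": TCP orientation; "contact_force": force on the tool from outside, world axes, zero at the start; "moment": the same for the moment, N m; "grip_width": finger opening in m; "gripper_force": force on a finger pad.
Only numpy, scipy, OpenCV 4.12 (cv2) and the standard library are available. Lean on these libraries where they do the work, as an engineer would, in place of code of your own. Each camera call takes 0.05 s, during which the arm holds its last target. There are 200 camera calls.

## Working session

There is one attempt and no reset: what is moved stays moved. The work goes in short steps, Python scripts to look and compute and a tool call to move; the robot and the scene stay as the last step left them, time stands still between calls to the robot, and variables do not carry over. Pictures are saved under pics/ and viewed, at most 10 in all, crops included, and the job is handed in when it is done.

Besides the shell and the picture viewer there is one more tool, called after "Call:" by a JSON object that holds its "fn" and its "kwargs", one argument or row to a line. play_rows: Moves the arm, as the interface text tells. Shifts and turns lie within -1 to 1; 1 stands for 0.2 m of shift or pi/2 rad of turn. Its arguments: {"type":"object","properties":{"commands":{"type":"array","items":{"type":"array","items":{"type":"array","items":{"type":"number","minimum":-1,"maximum":1}}}},"grip_force":{"type":"number"}},"required":["commands"]}

```bash
mkdir -p pics; cat > h.py <<'E'
import numpy as np,cv2
from scipy.spatial.transform import Rotation as R
from bench import get_obs,viewer,r
def ray(f,u,v):
    F=210/np.tan(np.radians(f["fovy"]/2)); M=np.linalg.inv(f["world_to_cam"])
    d=M[:3,:3]@np.array([(u-f["cx"])/F,-(v-f["cy"])/F,-1]); return M[:3,3],d
def atz(f,u,v,z):
    o,d=ray(f,u,v); return o+d*(z-o[2])/d[2]
def proj(f,p):
    F=210/np.tan(np.radians(f["fovy"]/2)); c=f["world_to_cam"]@np.append(p,1)
    return f["cx"]+F*c[0]/-c[2], f["cy"]-F*c[1]/-c[2]
E
python3 - <<'E'
from h import *
o=get_obs();print(o)
ims=[]
for n in("scene","top"):
    f=viewer.grab_frame(n);ims.append(f["pixels"]);print(n,f["fovy"],f["cx"],f["cy"],np.linalg.inv(f["world_to_cam"])[:3].round(3).tolist(), [k for k in f])
    for t in("clamp","handle","grip_mid","lever_knob","pawl_lever","presser","end_stop","stand","spray_bottle","tip_carton","timer"):
        for d in viewer.trace(f,t)[:3]:
            m=d["pixels"];ys,xs=np.nonzero(m);print(t,round(d["score"],2),d["rect"],xs.mean().round(1),ys.mean().round(1),len(xs))
    cv2.imwrite(f"pics/{n}0.png",f["pixels"][:,:,::-1])
E
```

```text
{'clock': 0.0, 'joints': array([-1.42607547,  0.47780619,  0.02234824,  1.55648325, -0.01151453,
        1.10930283, -0.08311461]), 'qvel': array([ 7.74999055e-04, -1.57677813e-04,  3.05999201e-04, -5.14979700e-04,
       -1.02842522e-05, -2.99773872e-04, -4.05918120e-04]), 'tau': array([-6.67598124e-04, -5.96446180e+01,  1.60775386e+00, -2.81192708e+01,
        1.24980760e-02,  9.39849357e-03,  6.46224919e-06]), 'tcp_pos': array([0.16870623, 0.65294583, 0.23030837]), 'orientation': array([-3.96071269e-01, -3.11641786e+00,  2.93486080e-03]), 'contact_force': array([0.49211109, 0.61389992, 0.35452528]), 'moment': array([ 0.0263708 , -0.00470225,  0.04752751]), 'gripper_force': 0.0, 'grip_width': 0.08534474901893564}
scene 45.57094614019198 284.4779334983612 207.4518407130447 [[0.583, 0.368, -0.724, -0.473], [-0.812, 0.261, -0.521, -0.732], [-0.002, 0.892, 0.451, 0.712]] ['pixels', 'fovy', 'cx', 'cy', 'world_to_cam', 'shot']
clamp 0.86 [241.6, 191.0, 345.9, 246.6] 305.0 225.2 2329
handle 0.65 [288.7, 192.6, 348.2, 235.9] 313.0 216.3 657
grip_mid 0.49 [289.8, 215.5, 299.6, 233.9] 295.4 
[... 1033 characters left out ...]
er_knob 0.71 [315.1, 155.6, 332.8, 181.3] 323.8 167.0 103
pawl_lever 0.43 [313.5, 153.7, 329.9, 180.0] 324.0 166.4 110
presser 0.51 [286.3, 185.6, 297.2, 207.0] 291.6 194.5 133
end_stop 0.59 [286.4, 181.6, 297.8, 207.3] 291.6 193.3 175
end_stop 0.51 [255.2, 183.7, 267.6, 214.8] 261.0 199.4 241
end_stop 0.49 [316.3, 158.3, 333.0, 178.5] 323.6 167.3 94
stand 0.94 [280.1, 242.0, 312.2, 270.2] 295.0 255.9 598
stand 0.79 [199.2, 178.1, 235.0, 199.5] 216.7 187.7 635
stand 0.77 [267.4, 183.6, 287.2, 214.6] 277.4 196.9 531
spray_bottle 0.63 [411.3, 170.8, 443.7, 195.8] 426.5 183.6 559
tip_carton 0.65 [163.3, 206.6, 192.2, 224.5] 177.3 213.8 467
timer 0.97 [144.2, 229.7, 170.2, 247.7] 156.6 237.1 396
```

```bash
python3 - <<'E'
import cv2,numpy as np
a=cv2.imread("pics/scene0.png")[160:280,140:460];b=cv2.imread("pics/top0.png")[130:285,135:455]
a=cv2.resize(a,None,fx=2.4,fy=2.4,interpolation=3);b=cv2.resize(b,None,fx=1.9,fy=1.9,interpolation=3)
a=cv2.copyMakeBorder(a,0,0,0,32,0); b=cv2.copyMakeBorder(b,0,0,0,800-b.shape[1],0)
cv2.imwrite("pics/both0.png",np.vstack([a,b]))
print(a.shape,b.shape)
E
```

```text
(288, 800, 3) (294, 800, 3)
```

View pics/both0.png

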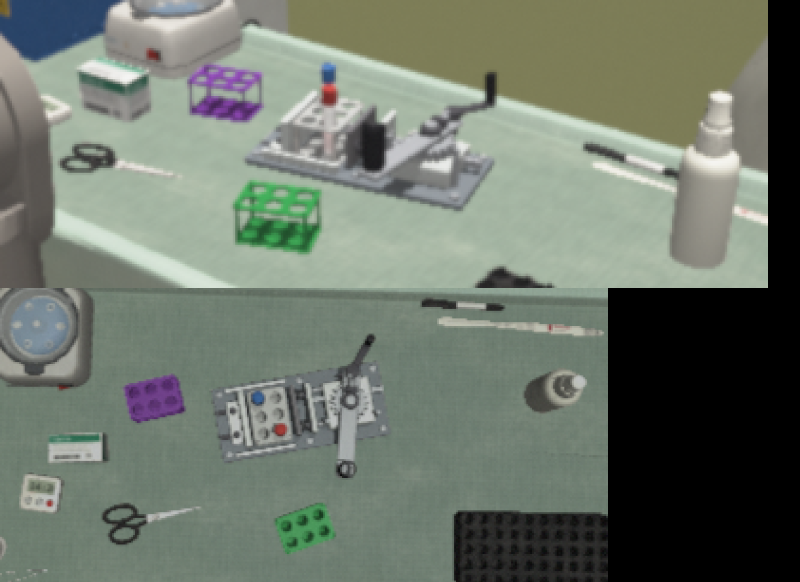

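The wanted stand is the grey one on the clamp bed at top px (277,197). Lookalikes are the green stand (295,256) and the purple one (217,188). In the top view the hub is at about (319,189), the grip's top at (317,225) and the knob's top at (330,156).

```bash
python3 - <<'E'
from h import *
f=viewer.grab_frame("top");s=viewer.grab_frame("scene")
c=lambda x,y:(135+x/1.9,130+(y-288)/1.9)
for n,p,z in[("hub",(349,400),.07),("grip",(346,468),.121),("knob",(370,338),.11),("TL",(214,390),.012),("BL",(223,462),.012),("BR",(388,433),.012),("TR",(379,362),.012)]:
    w=atz(f,*c(*p),z);print(n,w.round(4),np.round(proj(s,w),1), "sc crop",((proj(s,w)[0]-140)*2.4).round(),((proj(s,w)[1]-160)*2.4).round())
cr=f["pixels"][140:240,230:350,::-1];sc=s["pixels"][180:255,235:355,::-1]
cv2.imwrite("pics/c1.png",np.vstack([cv2.resize(cr,(600,500)[:2] if 0 else (480,400),interpolation=2)[:, :],][:1]))
big=cv2.resize(cr,None,fx=6,fy=6,interpolation=2);cv2.imwrite("pics/c1.png",big)
E
```

```text
hub [ 0.5879 -0.0844  0.07  ] [318.3 212.3] sc crop 428.0 126.0
grip [ 0.4794 -0.0785  0.121 ] [294.6 209.9] sc crop 371.0 120.0
knob [ 0.6807 -0.1112  0.11  ] [343.9 190.3] sc crop 489.0 73.0
TL [0.6035 0.1327 0.012 ] [261.  208.4] sc crop 290.0 116.0
BL [0.4859 0.1142 0.012 ] [241. 225.] sc crop 242.0 156.0
BR [ 0.5412 -0.1542  0.012 ] [330.3 244.7] sc crop 457.0 203.0
TR [ 0.6577 -0.1367  0.012 ] [345.9 225.9] sc crop 494.0 158.0
```

View pics/c1.png

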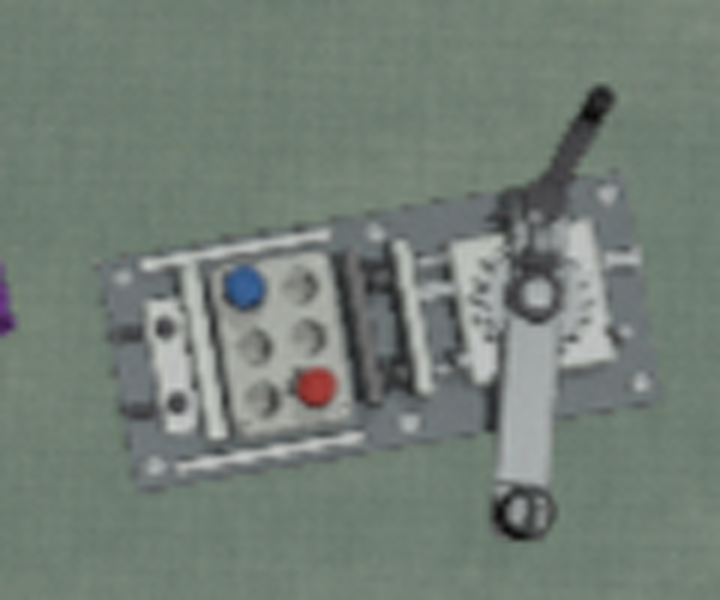

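The close crop confirms it: the stand at about crop px (285,345) is grey with a blue and a red cap. The hub is at (537,294), the grip at (525,512) and the knob at (600,97). The measured radii, 109 mm to the grip and 52 mm pivot to knob, match the description. The clamp yaw is about 0.20, the handle about -0.25 and the lever about -0.43 (loosen). I'm moving in with shut fingers.

Call:
{"fn": "play_rows", "kwargs": {
  "commands": [
    [[1,-0.95,-0.9,0,-0.29],[1,-0.95,-0.9,0,-0.29],[1,-0.95,-0.9,0,-0.29],[1,-0.95,-0.9,0,-0.29],[1,-0.95,-0.9,0,-0.29],[1,-0.95,-0.9,0,-0.29],[1,-0.95,-0.9,0,-0.29],[1,-0.95,-0.9,0,-0.29]]
  ]
}}

```text
clock: 1.97
tcp_pos: [0.3109, 0.4278, 0.2316]
orientation: [-0.306, 3.126, -0.002]
contact_force: [0.0, -0.2, -0.2]
grip_width: 0.0003
gripper_force: 0.0
```

```bash
cat >> h.py <<'E'
H=np.array([.5879,-.0844]); T=.2
def shift(p):
    o=get_obs(); M=R.from_rotvec(o["orientation"]).as_matrix()
    return (M.T@(np.array(p)-o["tcp_pos"])/.2).round(3)
def st():
    o=get_obs(); print(round(float(o["clock"]),2),o["tcp_pos"].round(4),R.from_rotvec(o["orientation"]).as_matrix()[:,1].round(3),"F",o["contact_force"].round(1),"w",round(o["grip_width"],4))
def handle(p):  # crank angle with tool at grip
    d=np.array(p[:2])-H; return (np.arctan2(d[1],d[0])-np.pi-T+np.pi)%(2*np.pi)-np.pi, np.hypot(*d)
E
python3 -c "
from h import *
st();print(shift([.695,-.165,.23]))
f=viewer.grab_frame('top')
for t in('spray_bottle',):
  d=viewer.trace(f,t)
  for e in d[:2]:
    x0,y0,x1,y1=e['rect'];print(e['rect'],atz(f,(x0+x1)/2,(y0+y1)/2,.1))
"
```

```text
1.97 [0.3109 0.4278 0.2316] [-0.194  0.981 -0.001] F [ 0.  -0.2 -0.2] w 0.0003
[-1.308 -3.281  0.014]
[148.3, 228.7, 170.9, 249.9] [0.42422377 0.37741006 0.1       ]
```

Call:
{"fn": "play_rows", "kwargs": {
  "commands": [
    [[1,-0.5,-1,0,0],[1,-0.5,-1,0,0],[1,-0.5,-1,0,0],[1,-0.5,-1,0,0],[1,-0.5,-1,0,0],[1,-0.5,-1,0,0]]
  ]
}}

```text
clock: 2.57
tcp_pos: [0.4491, 0.2526, 0.2315]
orientation: [-0.312, 3.124, -0.002]
contact_force: [0.5, -0.4, -0.5]
grip_width: -0.0001
gripper_force: 0.0
```

Call:
{"fn": "play_rows", "kwargs": {
  "commands": [
    [[1,-0.4,-1,0,0],[1,-0.4,-1,0,0],[1,-0.4,-1,0,0],[1,-0.4,-1,0,0],[1,-0.4,-1,0,0],[1,-0.4,-1,0,0]]
  ]
}}

```text
clock: 3.07
tcp_pos: [0.5683, 0.0706, 0.2316]
orientation: [-0.308, 3.124, -0.005]
contact_force: [0.9, -1.2, -0.1]
grip_width: -0.0
gripper_force: 0.0
```

Call:
{"fn": "play_rows", "kwargs": {
  "commands": [
    [[1,-0.4,-1,0,0],[1,-0.4,-1,0,0],[1,-0.4,-1,0,0],[1,-0.4,-1,0,0],[1,-0.4,-1,0,0],[1,-0.4,-1,0,0]]
  ]
}}

```text
clock: 3.57
tcp_pos: [0.686, -0.1095, 0.2307]
orientation: [-0.31, 3.125, -0.007]
contact_force: [-0.7, -1.0, -0.4]
grip_width: 0.0
gripper_force: 0.0
```

```bash
python3 -c "
from h import *
st();print(shift([.693,-.160,.082]))
o=get_obs();f=viewer.grab_frame('wrist');print(f['hand_eye'].round(3).tolist(),f['fovy'])
cv2.imwrite('pics/w1.png',f['pixels'][:,:,::-1])
"
```

```text
3.57 [ 0.686  -0.1095  0.2307] [-0.197  0.98  -0.005] F [-0.7 -1.  -0.4] w 0.0
[ 0.016 -0.251  0.745]
[[-0.0, 0.961, 0.278, 0.069], [1.0, 0.0, -0.0, 0.001], [-0.0, 0.278, -0.961, -0.143], [0.0, 0.0, 0.0, 1.0]] 65.70646984690485
```

Call:
{"fn": "play_rows", "kwargs": {
  "commands": [
    [[1,0,-0.26,0,0],[1,0,-0.26,0,0],[1,0,-0.26,0.2,0],[1,0,-0.26,0.4,0],[1,0,-0.26,0.6,0],[1,0,-0.26,0.74,0],[1,0,-0.26,0.74,0],[1,0,-0.26,0.74,0]]
  ]
}}

```text
clock: 4.28
tcp_pos: [0.6933, -0.1513, 0.0818]
orientation: [0.322, -3.122, -0.003]
contact_force: [-0.0, 0.9, 0.1]
grip_width: -0.0001
gripper_force: 0.0
```

```bash
python3 -c "
from h import *
st();f=viewer.grab_frame('wrist')
s=viewer.grab_frame('scene');a=cv2.resize(s['pixels'][170:260,270:370],None,fx=5.6,fy=5.6)[:420]
a=cv2.resize(s['pixels'][150:255,255:395],(400,300));cv2.imwrite('pics/w1.png',np.hstack([cv2.resize(f['pixels'],(400,300)),a])[:,:,::-1])
"
```

```text
4.28 [ 0.6933 -0.1513  0.0818] [-0.204  0.979  0.002] F [-0.   0.9  0.1] w -0.0001
```

View pics/w1.png

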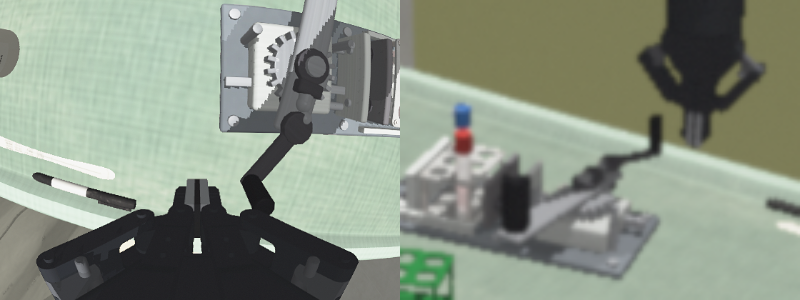

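The wrist view shows the shut fingers at (197,190), with the knob 4 cm to the right of them at (262,195). I'm pushing towards +y.

Call:
{"fn": "play_rows", "kwargs": {
  "commands": [
    [[1,0,0.06,0,0],[1,0,0.1,0,0],[1,0,0.14,0,0],[1,0,0.18,0,0],[1,0,0.22,0,0],[1,0,0.26,0,0],[1,0,0.26,0,0]]
  ]
}}

```text
clock: 4.97
tcp_pos: [0.6828, -0.0996, 0.0834]
orientation: [0.323, -3.124, -0.004]
contact_force: [-0.3, 0.2, 0.7]
grip_width: -0.0001
gripper_force: 0.0
```

```bash
python3 -c "
from h import *
st();f=viewer.grab_frame('wrist');t=viewer.grab_frame('top')
a=cv2.resize(t['pixels'][140:230,230:350],(400,300),interpolation=2);cv2.imwrite('pics/w2.png',np.hstack([cv2.resize(f['pixels'],(400,300)),a])[:,:,::-1])
"
```

```text
4.97 [ 0.6828 -0.0996  0.0834] [-0.205  0.979  0.003] F [-0.3  0.2  0.7] w -0.0001
```

View pics/w2.png

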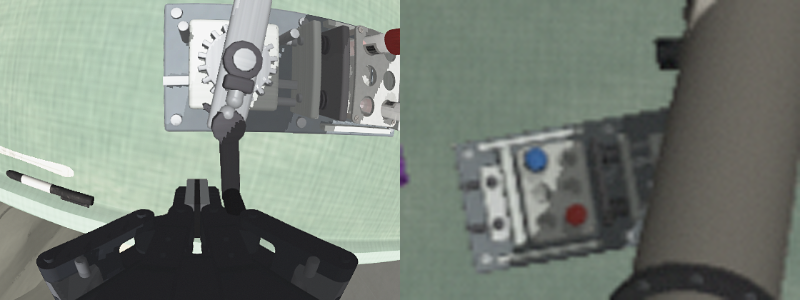

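The lever now leans to the stand's side of the crank line (pivot about (226,126), knob about (232,200) in the wrist view), so it has flipped. Next I back off and go over to the grip.

Call:
{"fn": "play_rows", "kwargs": {
  "commands": [
    [[1,0,-0.06,0,0],[1,0,-0.06,-0.2,0],[0.2,0,-0.06,-0.4,0],[-0.4,0.1,0,-0.5,0],[-0.4,0.3,0.1,-0.5,0],[-0.4,0.5,0.2,-0.5,0],[-0.4,0.7,0.3,-0.5,0],[-0.4,0.9,0.3,-0.5,0],[-0.4,0.98,0.3,-0.5,0],[-0.4,0.98,0.3,-0.5,0],[-0.4,0.98,0.3,-0.5,0]]
  ]
}}

```text
clock: 5.98
tcp_pos: [0.4785, -0.0858, 0.1838]
orientation: [-0.314, 3.125, 0.0]
contact_force: [1.3, -0.4, 0.6]
grip_width: 0.0599
gripper_force: 0.0
```

```bash
python3 -c "
from h import *
st();f=viewer.grab_frame('wrist');s=viewer.grab_frame('scene')
a=cv2.resize(s['pixels'][150:255,255:395],(400,300));cv2.imwrite('pics/w3.png',np.hstack([cv2.resize(f['pixels'],(400,300)),a])[:,:,::-1])
E=np.linalg.inv(f['hand_eye'])
o=get_obs();M=R.from_rotvec(o['orientation']).as_matrix();F=210/np.tan(np.radians(f['fovy']/2))
# wrist equidistant? report both focal; ray at height
def wr(u,v,z):
    x,y=u-f['cx'],v-f['cy'];rr=np.hypot(x,y);th=rr/F
    d=np.array([x/rr*np.sin(th),-y/rr*np.sin(th),-np.cos(th)]);h=f['hand_eye'];c=o['tcp_pos']+M@h[:3,3];w=M@h[:3,:3]@d
    return c+w*(z-c[2])/w[2]
for t,z in(('grip_mid',.095),('lever_knob',.1)):
    for d in viewer.trace(f,t)[:2]:
        ys,xs=np.nonzero(d['pixels']);print(t,d['score'],d['rect'],wr(xs.mean(),ys.mean(),z))
"
```

```text
5.98 [ 0.4785 -0.0858  0.1838] [-0.199  0.98   0.   ] F [ 1.3 -0.4  0.6] w 0.0599
grip_mid 0.89 [257.7, 192.1, 293.1, 243.3] [ 0.47819559 -0.08637733  0.095     ]
lever_knob 0.48 [230.7, 325.8, 253.6, 351.0] [ 0.60312461 -0.09082746  0.1       ]
```

View pics/w3.png

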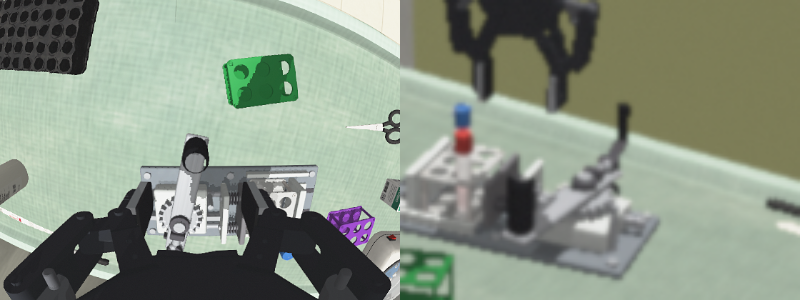

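The grip was found at (0.478,-0.086), radius 110 mm from the hub and right under the TCP. The lever leans to the tightening side. I'm going down to grasp it.

Call:
{"fn": "play_rows", "kwargs": {
  "commands": [
    [[-0.4,0,0,0.2,0],[-0.4,0,0,0.4,0],[-0.4,0,0,0.52,0],[-0.4,0,0,0.52,0],[1,0,0,0.52,0],[1,0,0,0.52,0],[1,0,0,0.52,0],[1,0,0,0.52,0],[1,0,0,0.52,0]]
  ],
  "grip_force": 40
}}

```text
clock: 6.93
tcp_pos: [0.4811, -0.0848, 0.0811]
orientation: [-0.317, 3.121, -0.001]
contact_force: [1.4, -1.4, 5.4]
grip_width: 0.0259
gripper_force: 39.5
```

```bash
cat >> h.py <<'E'
def arc(h1,n):
    o=get_obs(); h0,rr=handle(o["tcp_pos"]); print("h0",round(h0,3),"r",round(rr,4))
    for h in np.linspace(h0,h1,n+1)[1:]:
        a=np.pi+T+h; print(round(h,2),shift([H[0]+.11*np.cos(a),H[1]+.11*np.sin(a),o["tcp_pos"][2]])[:2].tolist())
def pres(n):
    f=viewer.grab_frame(n)
    for t in("presser","stand","end_stop"):
        for d in viewer.trace(f,t)[:3]:
            ys,xs=np.nonzero(d["pixels"]); print(n,t,round(d["score"],2),np.round(d["rect"],1),xs.mean().round(1),ys.mean().round(1))
    return f
E
python3 -c "
from h import *
st();arc(.6,6);pres('top')"
```

```text
6.93 [ 0.4811 -0.0848  0.0811] [-0.201  0.98  -0.001] F [ 1.4 -1.4  5.4] w 0.0259
h0 -0.196 r 0.1068
-0.06 [0.025, -0.069]
0.07 [0.025, -0.142]
0.2 [0.016, -0.214]
0.33 [-0.004, -0.285]
0.47 [-0.032, -0.352]
0.6 [-0.069, -0.415]
top presser 0.69 [287.  183.4 298.4 208.8] 291.6 193.4
top stand 0.75 [199.4 176.6 234.1 200.4] 216.0 187.5
top stand 0.65 [266.7 184.1 287.7 212.7] 276.9 197.4
top stand 0.59 [281.1 241.5 306.2 266.9] 292.8 256.0
top end_stop 0.58 [252.  184.9 269.3 214.4] 260.7 199.5
top end_stop 0.16 [314.1 154.9 324.8 178.2] 318.7 165.9
```

Call:
{"fn": "play_rows", "kwargs": {
  "commands": [
    [[1,0.005,-0.035,0,0],[1,0.01,-0.07,0,0],[1,0.01,-0.105,0,0],[1,0.01,-0.14,0,0],[1,0.005,-0.175,0,0],[1,0,-0.21,0,0],[1,-0.01,-0.25,0,0],[1,-0.02,-0.285,0,0],[1,-0.035,-0.32,0,0],[1,-0.05,-0.35,0,0],[1,-0.065,-0.38,0,0],[1,-0.08,-0.41,0,0]]
  ]
}}

```text
clock: 8.13
tcp_pos: [0.5096, -0.1608, 0.0809]
orientation: [0.317, -3.123, -0.004]
contact_force: [-9.5, 4.5, 19.7]
grip_width: 0.0261
gripper_force: 41.3
```

```bash
python3 -c "
from h import *
st();arc(-.6,10);pres('top');s=pres('scene');t=viewer.grab_frame('top')
b=cv2.resize(s['pixels'][175:250,240:360],(400,250),interpolation=2)
a=cv2.resize(t['pixels'][150:225,230:350],(400,250),interpolation=2);cv2.imwrite('pics/w4.png',np.hstack([a,b])[:,:,::-1])
"
```

```text
8.13 [ 0.5096 -0.1608  0.0809] [-0.201  0.98   0.003] F [-9.5  4.5 19.7] w 0.0261
h0 0.573 r 0.1094
0.46 [0.034, 0.055]
0.34 [0.059, 0.114]
0.22 [0.076, 0.176]
0.1 [0.087, 0.24]
-0.01 [0.089, 0.304]
-0.13 [0.085, 0.368]
-0.25 [0.072, 0.432]
-0.37 [0.053, 0.493]
-0.48 [0.026, 0.552]
-0.6 [-0.007, 0.607]
top presser 0.51 [284.9 183.6 296.9 205.2] 289.7 194.1
top stand 0.93 [278.2 242.2 312.1 269. ] 295.2 255.8
top stand 0.71 [199.1 176.9 236.  202.1] 216.3 187.7
top stand 0.6 [268.7 183.8 289.7 214.9] 277.4 198.0
top end_stop 0.56 [252.2 183.7 270.1 214.5] 261.0 199.1
top end_stop 0.19 [246.  164.9 340.5 222.8] 300.6 193.2
scene stand 0.81 [218.8 187.7 250.8 211.9] 233.9 198.7
scene stand 0.78 [261.7 199.7 291.2 227.7] 275.0 213.1
scene stand 0.69 [234.1 234.9 272.5 266. ] 255.4 250.3
scene end_stop 0.49 [251.8 200.6 270.3 226.6] 262.2 213.5
```

View pics/w4.png

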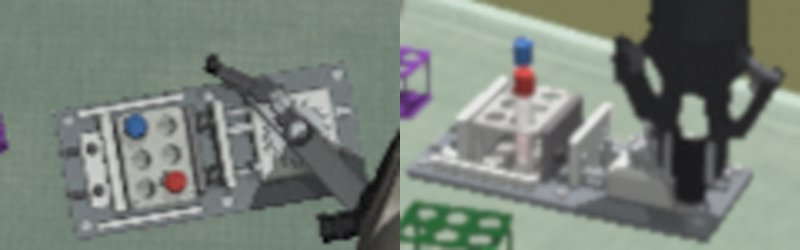

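The top view shows the lever leaning towards the stand and the presser advanced by about 5 mm. The tangential force was about 10 N, so the wheel is being driven freely. I'm swinging back and then driving again.

Call:
{"fn": "play_rows", "kwargs": {
  "commands": [
    [[1,0.034,0.055,0,0],[1,0.059,0.114,0,0],[1,0.076,0.176,0,0],[1,0.087,0.24,0,0],[1,0.089,0.304,0,0],[1,0.085,0.368,0,0],[1,0.072,0.432,0,0],[1,0.053,0.493,0,0],[1,0.026,0.552,0,0],[1,-0.007,0.6,0,0],[1,-0.007,0.6,0,0]]
  ]
}}

```text
clock: 9.5
tcp_pos: [0.4911, -0.0413, 0.081]
orientation: [-0.322, 3.121, 0.001]
contact_force: [1.1, 1.8, 8.9]
grip_width: 0.026
gripper_force: 40.1
```

```bash
python3 -c "
from h import *
st();arc(.6,12);pres('top')"
```

```text
9.5 [ 0.4911 -0.0413  0.081 ] [-0.204  0.979  0.   ] F [1.1 1.8 8.9] w 0.026
h0 -0.619 r 0.106
-0.52 [0.047, -0.035]
-0.42 [0.072, -0.085]
-0.31 [0.092, -0.137]
-0.21 [0.107, -0.191]
-0.11 [0.116, -0.246]
-0.01 [0.12, -0.302]
0.09 [0.118, -0.357]
0.19 [0.11, -0.413]
0.3 [0.097, -0.467]
0.4 [0.078, -0.52]
0.5 [0.054, -0.57]
0.6 [0.026, -0.618]
top presser 0.45 [286.3 181.  292.5 205.6] 288.9 191.3
top stand 0.82 [269.5 180.5 288.6 215.7] 277.5 197.4
top stand 0.76 [198.9 180.1 232.1 199.4] 216.5 187.3
top stand 0.54 [279.7 246.4 289.  261.2] 283.5 254.2
top end_stop 0.63 [254.5 184.8 269.  213.9] 261.3 200.2
```

Call:
{"fn": "play_rows", "kwargs": {
  "commands": [
    [[1,0.028,-0.04,0,0],[1,0.053,-0.085,0,0],[1,0.074,-0.137,0,0],[1,0.089,-0.191,0,0],[1,0.098,-0.246,0,0],[1,0.102,-0.302,0,0]]
  ]
}}

```text
clock: 10.2
tcp_pos: [0.4824, -0.1039, 0.081]
orientation: [-0.322, 3.122, 0.006]
contact_force: [0.2, 10.0, 11.3]
grip_width: 0.0265
gripper_force: 40.6
```

Call:
{"fn": "play_rows", "kwargs": {
  "commands": [
    [[1,-0.002,-0.055,0,0],[1,-0.01,-0.111,0,0],[1,-0.023,-0.165,0,0],[1,-0.042,-0.218,0,0],[1,-0.066,-0.268,0,0],[1,-0.09,-0.312,0,0]]
  ]
}}

```text
clock: 10.7
tcp_pos: [0.5107, -0.1622, 0.0809]
orientation: [0.32, -3.124, -0.007]
contact_force: [-6.0, 9.2, 17.6]
grip_width: 0.0258
gripper_force: 41.2
```

```bash
cat >> h.py <<'E'
def gap(out):
    F=[pres("top"),viewer.grab_frame("scene")]
    b=cv2.resize(F[1]["pixels"][190:240,240:320],(400,250),interpolation=2)
    a=cv2.resize(F[0]["pixels"][170:225,240:328],(400,250),interpolation=2)
    cv2.imwrite(out,np.hstack([a,b])[:,:,::-1])
E
python3 -c "
from h import *
st();arc(-.6,10);gap('pics/w5.png')"
```

```text
10.7 [ 0.5107 -0.1622  0.0809] [-0.203  0.979  0.004] F [-6.   9.2 17.6] w 0.0258
h0 0.589 r 0.1096
0.47 [0.034, 0.055]
0.35 [0.06, 0.116]
0.23 [0.079, 0.178]
0.11 [0.09, 0.243]
-0.01 [0.093, 0.308]
-0.12 [0.088, 0.373]
-0.24 [0.076, 0.437]
-0.36 [0.057, 0.5]
-0.48 [0.03, 0.559]
-0.6 [-0.004, 0.615]
top presser 0.66 [282.  182.3 294.4 206.8] 287.5 194.2
top stand 0.83 [263.3 181.8 287.  213.5] 275.6 197.1
top stand 0.82 [280.8 242.1 312.9 268.1] 295.8 255.9
top stand 0.57 [198.1 177.8 233.6 199.4] 216.4 187.6
top end_stop 0.8 [252.7 182.7 269.9 215. ] 261.0 199.8
top end_stop 0.45 [283.7 182.2 293.8 207.9] 287.2 193.9
```

View pics/w5.png

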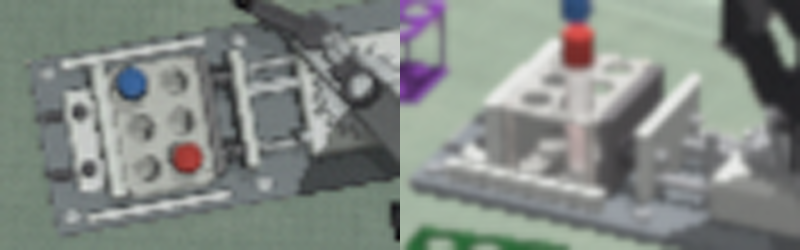

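```bash
cat >> h.py <<'E'
def prof(img,f,z=.064):
    ys=np.arange(.03,.16,.0005); xs=np.arange(-.03,.031,.003); c,s=np.cos(T),np.sin(T)
    P=np.array([[proj(f,[H[0]+c*x-s*y,H[1]+s*x+c*y,z]) for y in ys] for x in xs],np.float32)
    return ys,cv2.remap(img,P[...,0],P[...,1],cv2.INTER_CUBIC).mean(2).mean(0)
def show(names):
    f=viewer.grab_frame("top"); k=str(round(float(get_obs()["clock"]),1)); cv2.imwrite(f"pics/t{k}.png",f["pixels"][:,:,::-1])
    import matplotlib
E
sed -i '/^def show/,$d' h.py
cat >> h.py <<'E'
def look(ref="pics/top0.png"):
    f=viewer.grab_frame("top"); a=prof(cv2.imread(ref).astype(np.float32),f); b=prof(f["pixels"].astype(np.float32),f)
    for n,(y,p) in(("ref",a),("now",b)): print(n,[int(v) for v in p[::4]])
    cv2.imwrite("pics/t%.1f.png"%get_obs()["clock"],f["pixels"][:,:,::-1])
E
python3 -c "
from h import *
look()"
```

```text
ref [171, 180, 180, 157, 124, 96, 92, 103, 108, 115, 120, 122, 116, 127, 157, 182, 176, 138, 88, 55, 57, 73, 85, 87, 87, 83, 88, 100, 108, 100, 78, 55, 47, 74, 119, 151, 164, 159, 143, 124, 114, 117, 124, 129, 132, 133, 135, 141, 149, 156, 159, 153, 137, 119, 112, 119, 126, 129, 130, 132, 137, 147, 157, 150, 118]
now [157, 170, 173, 154, 124, 99, 96, 108, 114, 121, 127, 129, 128, 125, 121, 119, 120, 123, 127, 128, 122, 137, 171, 193, 182, 138, 88, 59, 67, 83, 92, 92, 91, 101, 111, 107, 111, 138, 165, 172, 158, 135, 117, 118, 128, 134, 136, 137, 140, 145, 152, 164, 173, 169, 151, 131, 121, 124, 130, 134, 136, 137, 141, 149, 159]
```

From the top-view profile the jaw has moved 15.8 mm, the plate about 12 mm and the stand about 4.8 mm. The spring is therefore compressed about 3–4 mm, roughly 17 N, and needs 5–6 mm more. I'll go back just over two teeth and then drive about 0.5 rad.

Call:
{"fn": "play_rows", "kwargs": {
  "commands": [
    [[1,0.034,0.055,0,0],[1,0.06,0.116,0,0],[1,0.079,0.178,0,0],[1,0.09,0.243,0,0],[1,0.093,0.308,0,0],[1,0.088,0.373,0,0],[1,0.074,0.45,0,0],[1,0.074,0.45,0,0],[1,0.074,0.45,0,0]]
  ]
}}

```text
clock: 11.75
tcp_pos: [0.4814, -0.0773, 0.0811]
orientation: [-0.321, 3.118, 0.0]
contact_force: [4.7, 1.2, 6.4]
grip_width: 0.0256
gripper_force: 40.5
```

```bash
python3 -c "
from h import *
st();arc(.4,7);look()"
```

```text
11.75 [ 0.4814 -0.0773  0.0811] [-0.204  0.979 -0.001] F [4.7 1.2 6.4] w 0.0256
h0 -0.267 r 0.1067
-0.17 [0.027, -0.047]
-0.08 [0.034, -0.099]
0.02 [0.036, -0.151]
0.11 [0.033, -0.203]
0.21 [0.025, -0.255]
0.3 [0.012, -0.306]
0.4 [-0.006, -0.355]
ref [171, 180, 180, 157, 124, 96, 92, 103, 108, 115, 120, 122, 116, 127, 157, 182, 176, 138, 88, 55, 57, 73, 85, 87, 87, 83, 88, 100, 108, 100, 78, 55, 47, 74, 119, 151, 164, 159, 143, 124, 114, 117, 124, 129, 132, 133, 135, 141, 149, 156, 159, 153, 137, 119, 112, 119, 126, 129, 130, 132, 137, 147, 157, 150, 118]
now [175, 187, 188, 163, 128, 99, 96, 107, 113, 119, 125, 127, 126, 122, 118, 116, 116, 118, 121, 120, 115, 129, 156, 172, 161, 123, 80, 54, 60, 75, 82, 81, 82, 91, 100, 98, 105, 135, 162, 168, 155, 133, 116, 117, 126, 132, 134, 136, 138, 143, 151, 162, 171, 166, 149, 130, 120, 123, 129, 133, 135, 135, 139, 147, 158]
```

Call:
{"fn": "play_rows", "kwargs": {
  "commands": [
    [[1,0.01,-0.047,0,0],[1,0.016,-0.099,0,0],[1,0.018,-0.151,0,0],[1,0.015,-0.203,0,0],[1,0.007,-0.255,0,0],[1,-0.006,-0.306,0,0]]
  ]
}}

```text
clock: 12.3
tcp_pos: [0.4919, -0.1348, 0.0808]
orientation: [0.323, -3.125, -0.008]
contact_force: [-4.6, 11.8, 19.8]
grip_width: 0.0264
gripper_force: 42.0
```

```bash
python3 -c "
from h import *
st();arc(.6,3);look()"
```

```text
12.3 [ 0.4919 -0.1348  0.0808] [-0.205  0.979  0.005] F [-4.6 11.8 19.8] w 0.0264
h0 0.284 r 0.1084
0.39 [-0.011, -0.057]
0.49 [-0.036, -0.11]
0.6 [-0.065, -0.159]
ref [171, 180, 180, 157, 124, 96, 92, 103, 108, 115, 120, 122, 116, 127, 157, 182, 176, 138, 88, 55, 57, 73, 85, 87, 87, 83, 88, 100, 108, 100, 78, 55, 47, 74, 119, 151, 164, 159, 143, 124, 114, 117, 124, 129, 132, 133, 135, 141, 149, 156, 159, 153, 137, 119, 112, 119, 126, 129, 130, 132, 137, 147, 157, 150, 118]
now [155, 166, 167, 146, 117, 92, 91, 104, 110, 118, 125, 128, 127, 124, 121, 119, 120, 123, 126, 128, 127, 121, 117, 140, 176, 192, 175, 129, 80, 63, 78, 86, 90, 101, 111, 108, 110, 138, 164, 170, 157, 134, 116, 117, 127, 133, 135, 137, 140, 144, 152, 163, 172, 167, 151, 131, 121, 124, 130, 134, 135, 137, 140, 148, 158]
```

Jaw +3.8 mm with the stand unmoved: the spring is at about 7.5 mm and the force rose to 12.6 N, so the clamping force is about 38 N. I'll add a small nudge.

Call:
{"fn": "play_rows", "kwargs": {
  "commands": [
    [[1,-0.008,-0.035,0,0],[1,-0.018,-0.07,0,0]]
  ]
}}

```text
clock: 12.52
tcp_pos: [0.4987, -0.147, 0.0809]
orientation: [-0.323, 3.124, 0.009]
contact_force: [-2.8, 14.0, 17.5]
grip_width: 0.0262
gripper_force: 41.9
```

```bash
python3 -c "
from h import *
st();print(handle(get_obs()['tcp_pos']));look()"
```

```text
12.52 [ 0.4987 -0.147   0.0809] [-0.205  0.979  0.006] F [-2.8 14.  17.5] w 0.0262
(np.float64(0.41205613035501276), np.float64(0.10900577444352465))
ref [171, 180, 180, 157, 124, 96, 92, 103, 108, 115, 120, 122, 116, 127, 157, 182, 176, 138, 88, 55, 57, 73, 85, 87, 87, 83, 88, 100, 108, 100, 78, 55, 47, 74, 119, 151, 164, 159, 143, 124, 114, 117, 124, 129, 132, 133, 135, 141, 149, 156, 159, 153, 137, 119, 112, 119, 126, 129, 130, 132, 137, 147, 157, 150, 118]
now [161, 178, 181, 160, 128, 101, 97, 108, 113, 120, 126, 129, 128, 124, 121, 119, 120, 123, 127, 128, 126, 123, 115, 119, 153, 185, 191, 161, 108, 65, 62, 76, 85, 100, 111, 108, 110, 138, 165, 171, 157, 135, 116, 117, 127, 133, 136, 137, 139, 144, 152, 163, 171, 166, 150, 132, 122, 124, 130, 134, 136, 137, 141, 149, 159]
```

The crank is clearly stiffer (13.1 N, about 45 N of clamping force). I'm letting go and rising.

Call:
{"fn": "play_rows", "kwargs": {
  "commands": [
    [[-0.3,0,0,0,0],[-0.3,0,0,0,0],[-0.3,0,0,0,0],[-0.3,0,0,0,0],[-0.3,0,0,-0.1,0],[-0.3,0,0,-0.25,0],[-0.3,0,0,-0.45,0],[-0.3,0,0,-0.6,0],[-0.3,0,0,-0.7,0],[-0.3,0,0,-0.7,0],[-0.3,0,0,-0.7,0]]
  ]
}}

```text
clock: 13.48
tcp_pos: [0.4984, -0.1521, 0.2201]
orientation: [-0.317, 3.124, -0.0]
contact_force: [0.3, 1.2, -0.6]
grip_width: 0.0553
gripper_force: 0.0
```

```bash
python3 -c "
from h import *
st();look();f=viewer.grab_frame('wrist');s=viewer.grab_frame('scene')
a=cv2.resize(s['pixels'][170:250,240:360],(400,300),interpolation=2);cv2.imwrite('pics/w6.png',np.hstack([cv2.resize(f['pixels'],(400,300)),a])[:,:,::-1])
"
```

```text
13.48 [ 0.4984 -0.1521  0.2201] [-0.201  0.98  -0.   ] F [ 0.3  1.2 -0.6] w 0.0553
ref [171, 180, 180, 157, 124, 96, 92, 103, 108, 115, 120, 122, 116, 127, 157, 182, 176, 138, 88, 55, 57, 73, 85, 87, 87, 83, 88, 100, 108, 100, 78, 55, 47, 74, 119, 151, 164, 159, 143, 124, 114, 117, 124, 129, 132, 133, 135, 141, 149, 156, 159, 153, 137, 119, 112, 119, 126, 129, 130, 132, 137, 147, 157, 150, 118]
now [134, 143, 144, 128, 105, 85, 82, 91, 98, 105, 109, 113, 114, 115, 116, 117, 119, 122, 125, 127, 124, 122, 114, 116, 148, 181, 189, 161, 110, 66, 58, 72, 83, 99, 109, 106, 109, 136, 163, 169, 155, 133, 115, 116, 126, 132, 134, 135, 138, 142, 151, 161, 169, 164, 148, 129, 120, 123, 128, 132, 133, 135, 139, 147, 156]
```

View pics/w6.png

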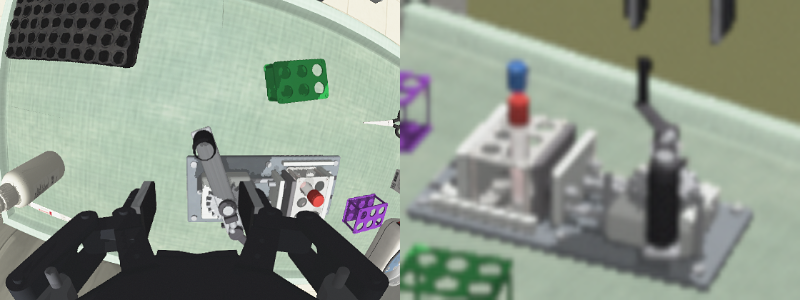

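The gripper is clear, the jaw has held its position, the stand is upright with the presser against it, and the lever (scene crop (645,60)–(665,130)) leans to the stand's side.

```bash
python3 -c "
from h import *
print(r.hand_in())"
```

```text
the job is handed in; nothing more can be done
None
```

I flipped the pawl lever to tighten and cranked the clamp until the presser held the stand against the end stop at an estimated 45 N; I then let go and handed the job in at about 13.5 s, with no verdict shown.

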